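Make the bead-counting scale ready

ROBOT

A 6-joint arm with a two-finger parallel gripper is mounted at the origin on the work surface. World frame = base frame: x ahead of the robot, y to its left, z up, the work surface at z = 0. Lengths are in m, angles in rad, forces in N, time in s.
With the tool pointing down it reaches from about 0.375 to 0.75 m from the base axis. Payload 9 kg.
Tool frame: the origin (TCP) lies at the very end of the fingers, on their centre line; the grasp point (between the pads) lies 19 mm behind it; z points along the fingers, y is the line along which they close (so a half turn about z gives the same grasp; the last joint's range is limited). The gripper opens to 85 mm and grips with 20 to 120 N. Pads are 22 mm wide; open, the fingers measure 114 mm over their backs; the gripper's body (76 mm by 85 mm) begins 54 mm behind the grasp point. The pads swing forward as they close: fully open they stand 13 mm farther back than shut.
Start: joints at [-1.321, 0.104, 0.097, 1.564, 0, 1.353], TCP at [0.271, -0.536, 0.231] pointing down, gripper open.
Joint ranges: [-2.99, 2.99], [-0.84, 1.86], [-1.1, 1.16], [-1.84, 2.11], [-1.51, 1.56], [-3.14, 3.14]. Speed limits (rad/s): [2.22, 2.22, 2.57, 3.14, 3.14, 3.14].

INTERFACE

Orientations are given as a unit quaternion [w, x, y, z].
In Python, from cell import r, optics gives the robot as it stands. The module is installed in compiled form; this text tells all that it offers.
- The arm moves only by the tool servo_tool, never from a script. Its argument "motion" is one flat list of numbers, 7 for each row, row after row: the turn, a rotation vector about the tool's x, y, z in rad, then the shift along the tool's x, y, z in mm, then the opening, from -1 (shut) to 1 (fully open), so that 0 is half open. A call has 1 to 8 rows; each row is the pose to reach, as a shift and turn from the pose commanded when the call began, along the tool's axes at that moment; what a row does not reach only later rows make up. A row lasts 1/8 s, in which the tool goes at most 62.5 mm and 10.7 degrees, less where a joint would pass 70% of its speed; a pose out of reach is approached as far as the arm can. A call with a gripper value outside its range is refused whole. The fingers move at their own pace and stop on an object; the grip force is fixed at half the most. Time passes only in rows, so rows that repeat a pose let the fingers close. It gives the time, the measured TCP pose, the force, the opening and the grip force at its end, in the units of the state.
- r.state(): the state, without advancing time (a new reading comes with each control period).
- optics.get_image(name): name is "side" or "top" or "wrist"; returns the picture (400x640x3 uint8, blue, green, red); there is no depth.
- optics.camera_model(name): a dict with "camera_matrix" (3x3 intrinsics, pixels), "R" (3x3) and "t" (3): a world point X has camera coordinates R X + t; the wrist camera has in their place "tool_from_camera" (4x4, takes a point from camera to tool coordinates, whose origin is the TCP and whose axes are the flange's). Camera axes: x right, y down, z forward; pixel columns grow to the right and rows downward; lengths in m; the calibration is good to about 2 mm. A picture is of the moment at which its call begins: read the wrist's pose just before it. camera_model takes no time and is no camera call.
- r.hand_in(): hands the job in; it is judged then, once.
The state is a dict: "clock": time; "joint_positions": joint angles; "qd": joint speeds; "joint_efforts": joint torques, N m; "ee_pos": TCP position; "ee_rot": TCP orientation; "contact_force": force on the tool from outside, world axes, zero at the start; "moment": the same for the moment, N m; "grip_width": finger opening in m; "gripper_force": force on a finger pad.
Only numpy, scipy, OpenCV 4.12 (cv2) and the standard library are available. Lean on these libraries where they do the work, as an engineer would, in place of code of your own. Each camera call takes 0.05 s, during which the arm holds its last target. There are 200 camera calls.

TASK

Get the counting scale ready for counting beads into the empty stone dish that already stands on its pan: with a fingertip press the red power key, then the yellow tare key, then the blue count key, one at a time and lightly, letting each come back up before the next. Do not press the grey keys, do not touch the pan or the dish on it, do not shift or lift the scale, and leave the spools, bead tubes and other things round it where they stand.

Things in the scene. Friction and masses are not known exactly. Their poses are not given: they have to be found in the camera images.
- scale: white bench counting scale, 270 mm wide (y), 310 deep (x), about 3 kg, loose on rubber feet. Origin: centre of the underside; x to its back, y to the left for one facing its front. The front 125 mm is a panel sloping 12 degrees (40 mm high in front, 66 behind): a display and, before it, a row of five keys 48 mm apart; from left (+y): yellow tare, grey, blue count, grey, red power
- scale_pan: the scale's weighing pan, a steel plate 172 mm deep (x) and 245 mm wide (y), its top 84 mm above the table, behind the panel; part of the scale. Origin: on the pan's centre line, 66 mm behind the scale's origin and 16 mm below the pan's top. Not to be touched
- stone_dish: empty hexagonal beige stone dish, 100 mm across flats, 20 mm high, standing loose on the pan. Origin: centre of its underside. Not to be touched
- key_power_top (a point): centre of the top face of the red power key (white ring and bar on it), the rightmost of the row, 96 mm right (-y) of the middle. Key: 26 mm wide (along the row), 22 deep, 9 proud of the panel; z is the key's outward normal, 12 degrees from vertical towards the front; y runs along the row, to the left. Moves with the key.
- key_tare_top (a point): centre of the top face of the yellow tare key (black outline of a dish on a line), the leftmost of the row, 96 mm left (+y) of the middle. Key: 26 mm wide (along the row), 22 deep, 9 proud of the panel; z is the key's outward normal, 12 degrees from vertical towards the front; y runs along the row, to the left. Moves with the key.
- key_count_top (a point): centre of the top face of the blue count key (six white dots), in the middle of the row. Key: 26 mm wide (along the row), 22 deep, 9 proud of the panel; z is the key's outward normal, 12 degrees from vertical towards the front; y runs along the row, to the left. Moves with the key.
- key_zero_top (a point): centre of the top face of the left grey key (blank, not wanted), 48 mm left (+y) of the middle, between tare and count. Key: 26 mm wide (along the row), 22 deep, 9 proud of the panel; z is the key's outward normal, 12 degrees from vertical towards the front; y runs along the row, to the left. Moves with the key.
- key_unit_top (a point): centre of the top face of the right grey key (blank, not wanted), 48 mm right (-y) of the middle, between count and power. Key: 26 mm wide (along the row), 22 deep, 9 proud of the panel; z is the key's outward normal, 12 degrees from vertical towards the front; y runs along the row, to the left. Moves with the key.
- key_power (a joint): travel of the red power key into the panel (m): 0 at rest, 0.006 fully down; sprung (about 1 N to start, then 1 N per mm, 7 N fully down), comes back up by itself; it registers from 0.0025
- key_tare (a joint): travel of the yellow tare key into the panel (m): 0 at rest, 0.006 fully down; sprung (about 1 N to start, then 1 N per mm, 7 N fully down), comes back up by itself; it registers from 0.0025
- key_count (a joint): travel of the blue count key into the panel (m): 0 at rest, 0.006 fully down; sprung (about 1 N to start, then 1 N per mm, 7 N fully down), comes back up by itself; it registers from 0.0025
- key_zero (a joint): travel of the left grey key into the panel (m): 0 at rest, 0.006 fully down; sprung (about 1 N to start, then 1 N per mm, 7 N fully down), comes back up by itself; it registers from 0.0025
- key_unit (a joint): travel of the right grey key into the panel (m): 0 at rest, 0.006 fully down; sprung (about 1 N to start, then 1 N per mm, 7 N fully down), comes back up by itself; it registers from 0.0025
- bead_dish: second hexagonal beige stone dish with gold and green beads in it, 100 mm across flats, 20 mm high, on the table to the right (-y); bystander. Origin: centre of its underside
- spool_gold: wooden spool of gold thread, 42 mm across, 55 mm tall, upright beside the scale; bystander. Origin: centre of its underside
- spool_green: wooden spool of dark green thread, 42 mm across, 55 mm tall, upright beside the scale; bystander. Origin: centre of its underside
- tube_gold: clear tube of gold beads with a white cap, 37 mm across, 74 mm tall, upright beside the scale; bystander. Origin: centre of its underside
- tube_green: clear tube of green beads with a white cap, 37 mm across, 74 mm tall, upright beside the scale; bystander. Origin: centre of its underside
- pincushion: blue pincushion on a turned wooden foot, 68 mm across, 52 mm tall with its pins, to the right (-y); bystander. Origin: centre of its underside
- snips: thread snips, black bow and steel blades, 110 mm long, 34 mm wide, 10 mm high, lying to the left (+y); bystander. Origin: the middle, on the table

How it is judged:
By the outcome, as a careful person would: the job done as asked, in the order asked, and still so for the second after the job is handed in, with the robot touching nothing.
It also fails if it takes over 45 s, if anything falls off the work surface, if the arm or the gripper's body presses on something with over 40 N, if the wrist force passes 120 N, or if a joint passes its speed limit or range.

## Working session

There is one attempt and no reset: what is moved stays moved. The work goes in short steps, Python scripts to look and compute and a tool call to move; the robot and the scene stay as the last step left them, time stands still between calls to the robot, and variables do not carry over. Pictures are saved under pics/ and viewed, at most 10 in all, crops included, and the job is handed in when it is done.

Besides the shell and the picture viewer there is one more tool, called after "Call:" as a command line: name --argument value ..., lists and objects as JSON in quotes. servo_tool: Moves the arm, as the interface text tells. Its arguments: {"type":"object","properties":{"motion":{"type":"array","items":{"type":"number"}}},"required":["motion"]}

```bash
mkdir -p pics; python3 - <<'E'
from cell import r, optics
import cv2
s=r.state()
for k in("clock","ee_pos","ee_rot","contact_force","grip_width"):print(k,s[k])
for n in("top","side"):
    cv2.imwrite(f"pics/{n}0.png",optics.get_image(n)); print(n,optics.camera_model(n))
print(optics.camera_model("wrist"))
E
```

```text
clock 0.0
ee_pos [ 0.27046815 -0.53519485  0.23050028]
ee_rot [-6.94586803e-04  9.72767844e-01  2.31780584e-01 -1.23545991e-05]
contact_force [-0.22810533 -0.55566254  0.08813232]
grip_width 0.0853402172573161
top {'camera_matrix': array([[398.50820994,   0.        , 314.37453024],
       [  0.        , 398.50820994, 197.16861657],
       [  0.        ,   0.        ,   1.        ]]), 'R': array([[-0.02657507, -0.99959016, -0.01064295],
       [-0.99618941,  0.02736638, -0.0828115 ],
       [ 0.08306882,  0.00840168, -0.9965084 ]]), 't': array([0.00673814, 0.55618376, 1.39427348])}
side {'camera_matrix': array([[466.74116977,   0.        , 325.51971992],
       [  0.        , 466.74116977, 187.79427718],
       [  0.        ,   0.        ,   1.        ]]), 'R': array([[-0.94072373, -0.3391045 ,  0.00685514],
       [-0.20328315,  0.54752688, -0.81172056],
       [ 0.27150473, -0.76499833, -0.58400577]]), 't': array([0.54047649, 0.19077982, 1.18636766])}
{'camera_matrix': array([[290.62930444,   0.        , 317.24560609],
       [  0.        , 290.62930444, 197.00684844],
       [  0.        ,   0.        ,   1.        ]]), 'tool_from_camera': array([[ 1.49806274e-03, -9.63841130e-01, -2.66473322e-01,
         6.84054707e-02],
       [ 9.99998731e-01,  1.58824972e-03, -1.22937524e-04,
        -2.96493817e-04],
       [ 5.41718421e-04, -2.66472799e-01,  9.63842287e-01,
        -1.42303424e-01],
       [ 0.00000000e+00,  0.00000000e+00,  0.00000000e+00,
         1.00000000e+00]])}
```

View pics/top0.png

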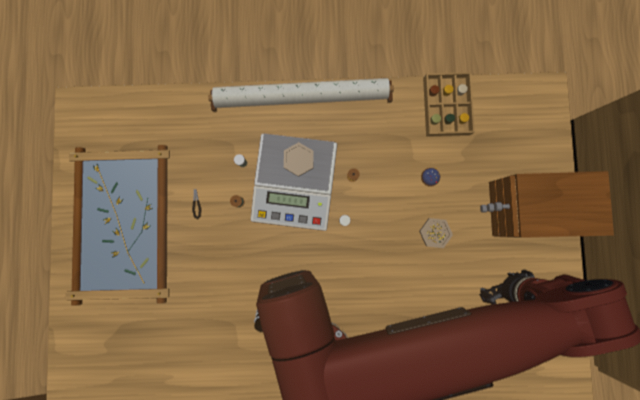

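View pics/side0.png

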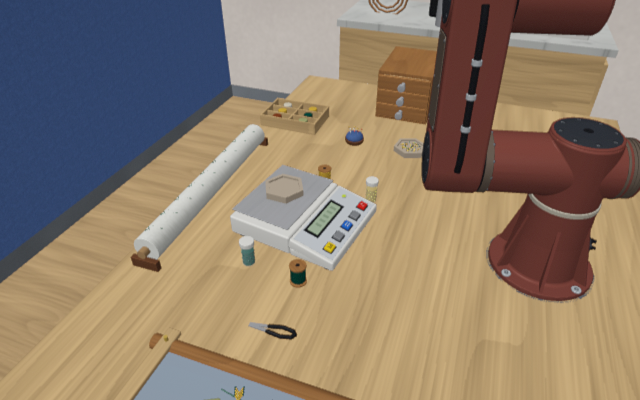

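The top view shows the scale at about x 250–335, y 135–230, with yellow at about (262,214), blue at (289,217) and red at (317,221). I'll enlarge both views.

```bash
python3 - <<'E'
import cv2,numpy as np
t=cv2.imread("pics/top0.png")[180:240,240:340]; s=cv2.imread("pics/side0.png")[185:275,285:385]
t=cv2.resize(t,None,fx=6,fy=6,interpolation=cv2.INTER_CUBIC); s=cv2.resize(s,None,fx=6,fy=6,interpolation=cv2.INTER_CUBIC)
cv2.imwrite("pics/tc.png",t);cv2.imwrite("pics/sc.png",s)
E
```

```text
(no output)
```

View pics/tc.png

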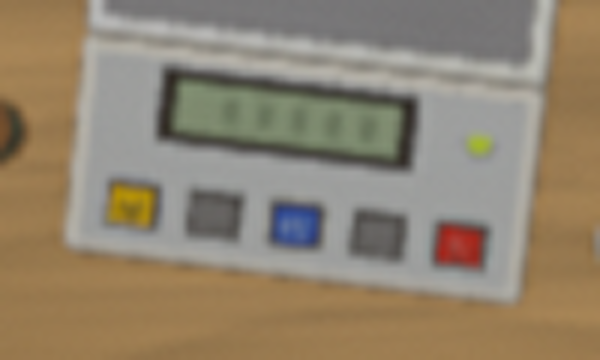

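View pics/sc.png

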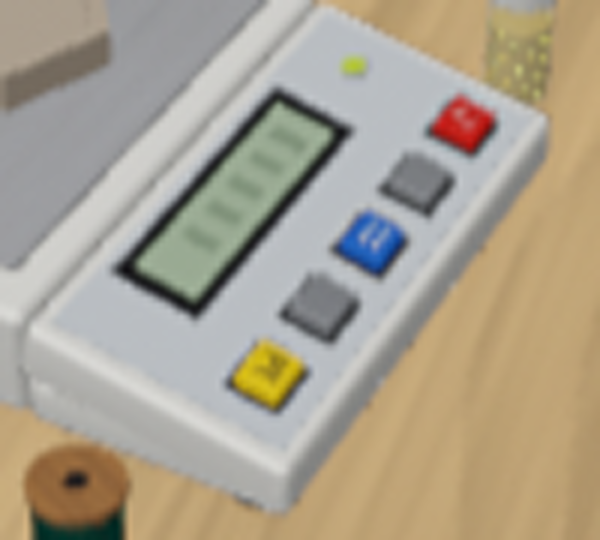

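Yellow, blue and red key tops sit at crop pixels (132,203), (297,224), (460,244) in the top view. In the side view they are at (269,371), (373,240), (464,123). Next I triangulate them.

```bash
cat > h.py <<'E'
import numpy as np, cv2
from cell import r, optics
from scipy.spatial.transform import Rotation as Ro
def P(n):
    m=optics.camera_model(n); return m["camera_matrix"]@np.c_[m["R"],m["t"]]
def rot(q): return Ro.from_quat([q[1],q[2],q[3],q[0]])
E
python3 - <<'E'
from h import *
t=np.array([(132,203),(214,214),(297,224),(379,235),(460,244)])/6-.4+[240,180]
s=np.array([(269,371),(321,304),(373,240),(419,181),(464,123)])/6-.4+[285,185]
X=cv2.triangulatePoints(P("top"),P("side"),t.T.astype(float),s.T.astype(float));X=(X[:3]/X[3]).T
print(X.round(4)); 
for i in (0,2): print(np.linalg.norm(X[i+2]-X[i]))
# top-ray at z=.054
m=optics.camera_model("top")
for p in t:
    d=m["R"].T@np.linalg.inv(m["camera_matrix"])@np.r_[p,1]; c=-m["R"].T@m["t"]; print((c+d*(.055-c[2])/d[2]).round(4))
v=X[0]-X[4]; print("yaw deg",np.degrees(np.arctan2(-v[0],v[1])))
E
```

```text
[[ 0.5015  0.1766  0.0493]
 [ 0.4943  0.1292  0.0489]
 [ 0.4868  0.0811  0.0486]
 [ 0.4797  0.0338  0.0479]
 [ 0.4726 -0.0131  0.0487]]
0.09663108614734105
0.09524747262862736
[0.5019 0.176  0.055 ]
[0.4943 0.1287 0.055 ]
[0.4872 0.0808 0.055 ]
[0.4796 0.0336 0.055 ]
[ 0.4732 -0.013   0.055 ]
yaw deg -8.641248164329944
```

Spacing (96.6 and 95.2 mm) and straightness fit. The measured height of about 49 mm is below the expected 54 mm, so contact force will settle that. Next I work out the move to a hover 80 mm above red.

```bash
cat >> h.py <<'E'
psi=np.radians(-8.64); XS=np.array([np.cos(psi),np.sin(psi),0]); YS=np.array([-np.sin(psi),np.cos(psi),0])
a=np.radians(12); N=np.cos(a)*np.array([0,0,1])-np.sin(a)*XS
RT=np.c_[YS,np.cross(-N,YS),-N]
K={"red":np.array([.4727,-.013,.052]),"blue":np.array([.4869,.081,.052]),"yellow":np.array([.5015,.1763,.052])}
def rel(p):
    s=r.state(); R0=rot(s["ee_rot"]).as_matrix()
    return Ro.from_matrix(R0.T@RT).as_rotvec().round(4), (R0.T@(p-s["ee_pos"])*1000).round(1)
E
python3 -c "
from h import *
print(rel(K['red']+.08*N),N)"
```

```text
(array([-0.1943,  0.0989, -0.9487]), array([ 402.4, -384.5,  100.9])) [-0.20555226  0.03123366  0.9781476 ]
```

Call:
servo_tool --motion '[-0.194,0.099,-0.949,402,-384,101,-1,-0.194,0.099,-0.949,402,-384,101,-1,-0.194,0.099,-0.949,402,-384,101,-1,-0.194,0.099,-0.949,402,-384,101,-1,-0.194,0.099,-0.949,402,-384,101,-1,-0.194,0.099,-0.949,402,-384,101,-1,-0.194,0.099,-0.949,402,-384,101,-1,-0.194,0.099,-0.949,402,-384,101,-1]'

```text
clock: 1.1
ee_pos: [0.4352, -0.0701, 0.1416]
ee_rot: [0.08, 0.754, 0.648, 0.068]
contact_force: [1.4, -0.1, 0.3]
grip_width: -0.0003
gripper_force: 0.0
```

```bash
python3 -c "
from h import *
print(rel(K['red']+.08*N),r.state()['ee_pos'],r.state()['clock'],r.state()['joint_positions'],r.state()['contact_force'])"
```

```text
(array([ 0.0014,  0.0014, -0.0001]), array([62.1,  9.3, 13.5])) [ 0.43515521 -0.07013672  0.14160995] 1.1 [-0.51081717 -0.72954392 -0.7638727   1.33828485  0.072466    1.21823379] [ 1.3552535  -0.11607808  0.30979915]
```

Call:
servo_tool --motion '[0,0,0,62,9,13.5,-1,0,0,0,62,9,13.5,-1,0,0,0,62,9,13.5,-1,0,0,0,62,9,13.5,-1]'

```text
clock: 1.6
ee_pos: [0.4556, -0.0138, 0.1307]
ee_rot: [0.08, 0.755, 0.647, 0.068]
contact_force: [0.0, 0.5, 0.9]
grip_width: -0.0001
gripper_force: 0.0
```

```bash
python3 - <<'E'
from h import *
s=r.state(); im=optics.get_image("wrist"); m=optics.camera_model("wrist")
cv2.imwrite("pics/w1.png",im)
print(rel(K['red']+.08*N),s['ee_pos'],s['contact_force'],s['joint_positions'])
T=m["tool_from_camera"]; R0=rot(s["ee_rot"]).as_matrix()
for k,p in K.items():
    c=T[:3,:3].T@(R0.T@(p-s["ee_pos"])-T[:3,3]); u=m["camera_matrix"]@c; print(k,(u/u[2]).round(1))
E
```

```text
(array([ 0.0006,  0.0018, -0.0023]), array([ 3.5, -0. ,  0.5])) [ 0.45560241 -0.0137518   0.13072107] [0.04329985 0.45692179 0.85632597] [-0.34546586 -0.67078889 -0.74826332  1.28690764  0.03872921  1.38215582]
red [316.7 201.1   1. ]
blue [316.4  72.8   1. ]
yellow [316.3 -94.4   1. ]
```

View pics/w1.png

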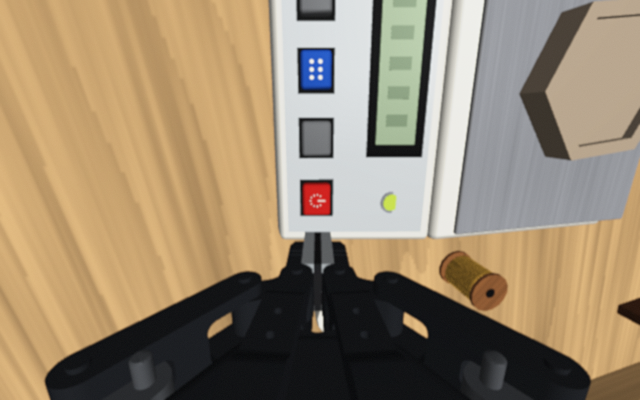

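The wrist view has red at (316,198) and blue at (316,70). The predictions were (317,201) and (316,73), so the estimate holds with about a 2 mm shift left. Descending to about 14 mm above red.

Call:
servo_tool --motion '[0,0,0,5.5,0,30,-1,0,0,0,5.5,0,60,-1,0,0,0,5.5,0,66,-1,0,0,0,5.5,0,66,-1,0,0,0,5.5,0,66,-1]'

```text
clock: 2.28
ee_pos: [0.4707, -0.0096, 0.0675]
ee_rot: [0.081, 0.754, 0.648, 0.068]
contact_force: [-0.2, -0.5, -0.5]
grip_width: -0.0001
gripper_force: 0.0
```

```bash
python3 - <<'E'
from h import *
s=r.state(); im=optics.get_image("wrist"); cv2.imwrite("pics/w2.png",im[:, 160:480])
print(rel(K['red']),s['ee_pos'],s['contact_force'])
i=optics.get_image("side")[175:265,300:420]; cv2.imwrite("pics/s2.png",cv2.resize(i,None,fx=6,fy=6,interpolation=cv2.INTER_CUBIC))
E
```

```text
(array([0.0022, 0.0013, 0.0001]), array([-3.2, -0.8, 15.6])) [ 0.47070907 -0.00964948  0.06746188] [-0.18572912 -0.47388516 -0.52111892]
```

View pics/w2.png

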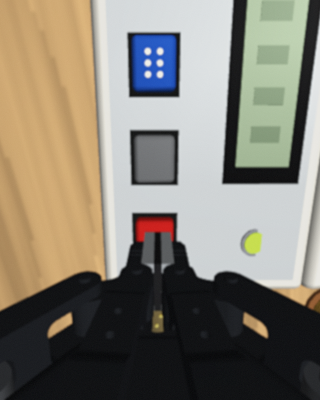

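View pics/s2.png

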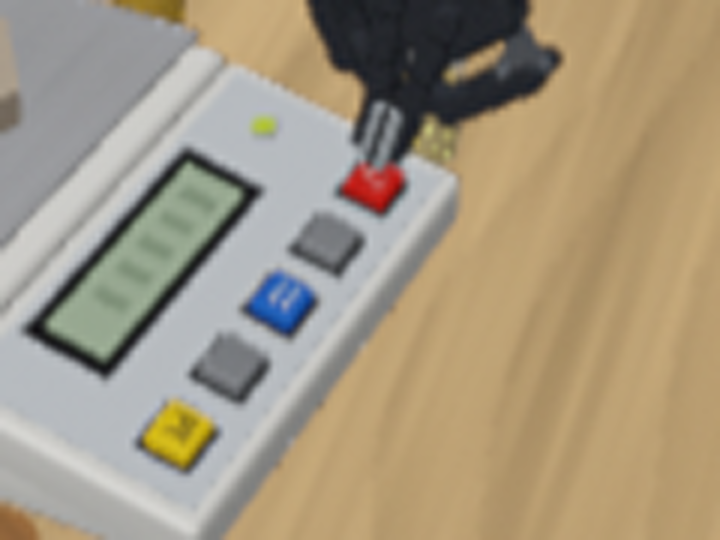

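The fingertip stands over the red key in both views: wrist (157,240) and side crop (380,160). Descending gently.

Call:
servo_tool --motion '[0,0,0,-1.5,0,4,-1,0,0,0,-1.5,0,8,-1,0,0,0,-1.5,0,8,-1]'

```text
clock: 2.75
ee_pos: [0.4712, -0.0106, 0.0576]
ee_rot: [0.079, 0.754, 0.648, 0.068]
contact_force: [-0.5, 0.6, -0.3]
grip_width: 0.0002
gripper_force: 0.0
```

Call:
servo_tool --motion '[0,0,0,0,0,2,-1,0,0,0,0,0,2,-1]'

```text
clock: 3.0
ee_pos: [0.4718, -0.0108, 0.056]
ee_rot: [0.08, 0.754, 0.648, 0.068]
contact_force: [0.0, -0.3, -0.1]
grip_width: -0.0001
gripper_force: 0.0
```

Call:
servo_tool --motion '[0,0,0,0,0,2,-1,0,0,0,0,0,2,-1]'

```text
clock: 3.25
ee_pos: [0.4724, -0.0109, 0.0543]
ee_rot: [0.08, 0.754, 0.648, 0.068]
contact_force: [0.7, -0.2, 1.0]
grip_width: 0.0001
gripper_force: 0.5
```

Call:
servo_tool --motion '[0,0,0,0,0,1.5,-1,0,0,0,0,0,1.5,-1]'

```text
clock: 3.5
ee_pos: [0.4727, -0.0109, 0.0528]
ee_rot: [0.08, 0.754, 0.648, 0.068]
contact_force: [0.2, -0.3, 2.7]
grip_width: -0.0
gripper_force: 1.2
```

Call:
servo_tool --motion '[0,0,0,0,0,1.5,-1,0,0,0,0,0,1.5,-1]'

```text
clock: 3.75
ee_pos: [0.473, -0.011, 0.0514]
ee_rot: [0.08, 0.754, 0.648, 0.068]
contact_force: [-1.2, 0.0, 3.3]
grip_width: -0.0
gripper_force: 2.0
```

Call:
servo_tool --motion '[0,0,0,0,0,1.3,-1,0,0,0,0,0,1.3,-1]'

```text
clock: 4.0
ee_pos: [0.4733, -0.011, 0.0501]
ee_rot: [0.08, 0.754, 0.648, 0.068]
contact_force: [-1.7, 0.6, 5.2]
grip_width: -0.0002
gripper_force: 2.6
```

Force is 5.2 N at about 4.3 mm travel, so red is pressed. Retracting.

Call:
servo_tool --motion '[0,0,0,0,0,-10,-1,0,0,0,0,0,-32,-1,0,0,0,0,0,-32,-1,0,0,0,0,0,-32,-1]'

```text
clock: 4.5
ee_pos: [0.4664, -0.01, 0.0808]
ee_rot: [0.08, 0.754, 0.648, 0.068]
contact_force: [0.4, -0.7, -0.2]
grip_width: -0.0001
gripper_force: 0.0
```

```bash
python3 - <<'E'
from h import *
s=r.state()
for k in K: print(k,rel(K[k]+.002*YS+.030*N))
print(s["contact_force"],s["ee_pos"])
E
```

```text
red (array([-0.0001,  0.0009,  0.0004]), array([-0.1,  0.6, -0.4]))
blue (array([-0.0001,  0.0009,  0.0004]), array([95. ,  0.5, -0.5]))
yellow (array([-0.0001,  0.0009,  0.0004]), array([191.4,   0.7,  -0.6]))
[ 0.41734496 -0.70689736 -0.19368504] [ 0.46639772 -0.00995392  0.08080685]
```

Moving to yellow, 192 mm along the row, and then looking.

Call:
servo_tool --motion '[0,0,0,50,0.5,0,-1,0,0,0,100,0.5,0,-1,0,0,0,150,0.5,0,-1,0,0,0,192,0.5,0,-1,0,0,0,192,0.5,0,-1,0,0,0,192,0.5,0,-1]'

```text
clock: 5.25
ee_pos: [0.4952, 0.1795, 0.0802]
ee_rot: [0.079, 0.754, 0.649, 0.067]
contact_force: [-0.2, -0.9, 0.2]
grip_width: -0.0001
gripper_force: 0.0
```

```bash
python3 - <<'E'
from h import *
s=r.state()
print(rel(K["yellow"]+.002*YS),s["ee_pos"],s["contact_force"])
i=optics.get_image("side")[185:275,285:385]; j=optics.get_image("wrist")[80:380,160:480]
cv2.imwrite("pics/y.png",np.hstack([cv2.resize(i,(400,360),interpolation=cv2.INTER_CUBIC),cv2.resize(j,(384,360))]))
E
```

```text
(array([-0.0013,  0.0016,  0.001 ]), array([-0.2,  0.7, 29. ])) [0.49519768 0.17949105 0.08021546] [-0.23944455 -0.85810559  0.18867502]
```

View pics/y.png

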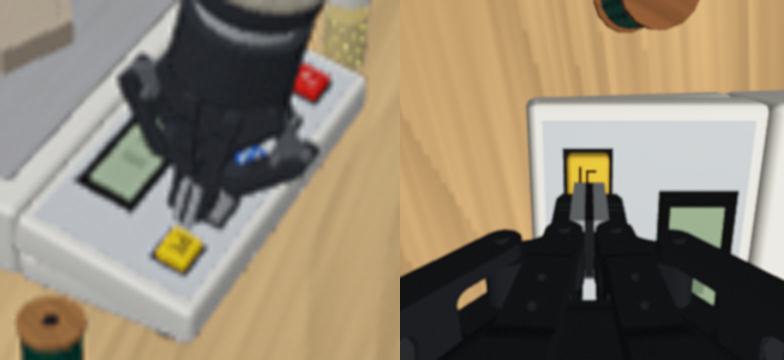

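The fingertip is centred on the yellow key, at (590,185) on the right and (180,215) on the left. Pressing.

Call:
servo_tool --motion '[0,0,0,0,0.5,15,-1,0,0,0,0,0.5,22,-1,0,0,0,0,0.5,24,-1,0,0,0,0,0.5,24,-1]'

```text
clock: 5.85
ee_pos: [0.5012, 0.1788, 0.0576]
ee_rot: [0.08, 0.754, 0.648, 0.068]
contact_force: [0.3, -0.4, -0.4]
grip_width: 0.0001
gripper_force: 0.0
```

Call:
servo_tool --motion '[0,0,0,0,0,2,-1,0,0,0,0,0,2,-1]'

```text
clock: 6.1
ee_pos: [0.5017, 0.1789, 0.056]
ee_rot: [0.08, 0.754, 0.648, 0.068]
contact_force: [-0.1, 0.1, 0.4]
grip_width: 0.0002
gripper_force: 0.0
```

Call:
servo_tool --motion '[0,0,0,0,0,2,-1,0,0,0,0,0,2,-1]'

```text
clock: 6.35
ee_pos: [0.5023, 0.1788, 0.0541]
ee_rot: [0.08, 0.754, 0.648, 0.068]
contact_force: [0.3, -0.6, 1.3]
grip_width: -0.0001
gripper_force: 0.7
```

Call:
servo_tool --motion '[0,0,0,0,0,1.5,-1,0,0,0,0,0,3,-1,0,0,0,0,0,3,-1]'

```text
clock: 6.72
ee_pos: [0.5029, 0.1788, 0.0512]
ee_rot: [0.08, 0.754, 0.648, 0.068]
contact_force: [-1.9, 0.3, 4.2]
grip_width: 0.0002
gripper_force: 2.2
```

Call:
servo_tool --motion '[0,0,0,0,0,1.2,-1,0,0,0,0,0,1.2,-1]'

```text
clock: 6.98
ee_pos: [0.5032, 0.1787, 0.05]
ee_rot: [0.08, 0.754, 0.648, 0.068]
contact_force: [-1.4, 1.2, 6.5]
grip_width: -0.0001
gripper_force: 2.8
```

Yellow is pressed. Retracting and moving to blue.

Call:
servo_tool --motion '[0,0,0,0,0,-10,-1,0,0,0,0,0,-30,-1,0,0,0,0,0,-30,-1,0,0,0,-50,0,-30,-1,0,0,0,-96,0,-30,-1,0,0,0,-96,0,-30,-1,0,0,0,-96,0,-30,-1]'

```text
clock: 7.85
ee_pos: [0.4823, 0.0848, 0.0788]
ee_rot: [0.079, 0.754, 0.648, 0.068]
contact_force: [-0.1, -0.1, -0.2]
grip_width: 0.0001
gripper_force: 0.0
```

```bash
python3 - <<'E'
from h import *
s=r.state()
print(rel(K["blue"]+.002*YS),s["ee_pos"],s["contact_force"])
i=optics.get_image("side")[185:275,285:385]; j=optics.get_image("wrist")[80:380,160:480]
cv2.imwrite("pics/b.png",np.hstack([cv2.resize(i,(400,360),interpolation=cv2.INTER_CUBIC),cv2.resize(j,(384,360))]))
E
```

```text
(array([-0.0002,  0.0009, -0.0002]), array([-1. , -0.5, 27.3])) [0.48225571 0.0848094  0.07877601] [-0.12843139 -0.12681354 -0.16647197]
```

View pics/b.png

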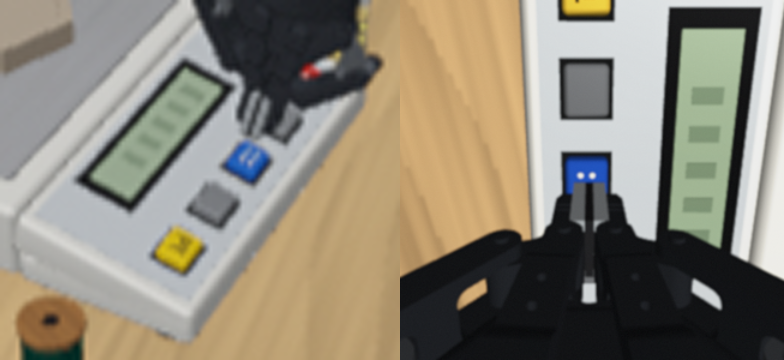

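The fingertip is centred on the blue key, at (588,185) on the right, and the scale hasn't moved. Pressing.

Call:
servo_tool --motion '[0,0,0,-1,-0.5,14,-1,0,0,0,-1,-0.5,21,-1,0,0,0,-1,-0.5,23,-1,0,0,0,-1,-0.5,23,-1]'

```text
clock: 8.45
ee_pos: [0.4864, 0.0832, 0.0564]
ee_rot: [0.08, 0.754, 0.648, 0.068]
contact_force: [0.8, -0.4, 0.8]
grip_width: -0.0002
gripper_force: 0.0
```

Call:
servo_tool --motion '[0,0,0,0,0,2,-1,0,0,0,0,0,2,-1]'

```text
clock: 8.7
ee_pos: [0.487, 0.083, 0.0548]
ee_rot: [0.08, 0.754, 0.648, 0.068]
contact_force: [0.7, -0.1, -0.7]
grip_width: -0.0
gripper_force: 0.0
```

Call:
servo_tool --motion '[0,0,0,0,0,1.5,-1,0,0,0,0,0,1.5,-1]'

```text
clock: 8.95
ee_pos: [0.4874, 0.0829, 0.0534]
ee_rot: [0.08, 0.754, 0.648, 0.068]
contact_force: [-1.1, -0.4, 2.6]
grip_width: 0.0002
gripper_force: 1.0
```

Call:
servo_tool --motion '[0,0,0,0,0,1.5,-1,0,0,0,0,0,3,-1,0,0,0,0,0,3.4,-1,0,0,0,0,0,3.4,-1]'

```text
clock: 9.45
ee_pos: [0.4881, 0.0828, 0.0502]
ee_rot: [0.08, 0.754, 0.648, 0.068]
contact_force: [-2.1, 0.7, 5.2]
grip_width: 0.0002
gripper_force: 2.6
```

Blue is pressed at 5.2 N. Retracting.

Call:
servo_tool --motion '[0,0,0,0,0,-10,-1,0,0,0,0,0,-40,-1,0,0,0,0,0,-80,-1,0,0,0,0,0,-100,-1,0,0,0,0,0,-100,-1,0,0,0,0,0,-100,-1,0,0,0,0,0,-100,-1]'

```text
clock: 10.32
ee_pos: [0.4667, 0.0861, 0.1463]
ee_rot: [0.079, 0.754, 0.648, 0.067]
contact_force: [-0.5, -0.1, -0.0]
grip_width: -0.0003
gripper_force: 0.0
```

```bash
python3 - <<'E'
from h import *
s=r.state(); print(s["ee_pos"],abs(s["qd"]).max(),s["contact_force"])
a=cv2.imread("pics/side0.png"); b=optics.get_image("side")
cv2.imwrite("pics/end.png",np.hstack([cv2.resize(x[140:310,225:395],(400,400)) for x in (a,b)]))
E
```

```text
[0.46670445 0.08605848 0.14628097] 0.002613236249905928 [-0.45045166 -0.12443269 -0.0180652 ]
```

View pics/end.png

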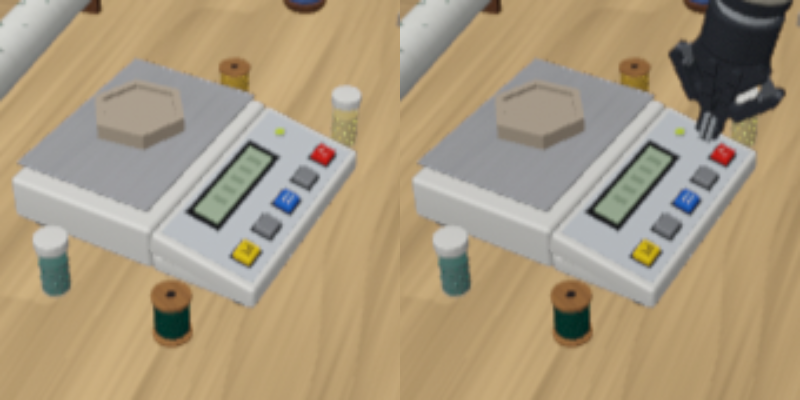

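Before and after match: scale, dish, tubes and spools all stand where they did, and the keys are back up. The arm is clear and still, so I'm handing in.

```bash
python3 -c "
from cell import r
print(r.hand_in())"
```

```text
the job is handed in; nothing more can be done
None
```

I pressed the red power, yellow tare and blue count keys in that order, each to about 4 mm with 5–6.5 N, and each came back up before the next; nothing was seen to move, and the job was handed in at about 10 s, though no verdict came back.

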